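# Make up the shrimp kit and the planting kit

### The arm

A 6-joint arm with a two-finger parallel gripper is mounted at the origin on the work surface. World frame = base frame: x ahead of the robot, y to its left, z up, the work surface at z = 0. Lengths are in m, angles in degrees, forces in N, time in s.
With the tool pointing down it reaches from about 0.375 to 0.9 m from the base axis. Payload 3.1 kg.
Tool frame: the origin (TCP) lies midway between the tips of the shut fingers; the grasp point (between the pads) lies 19 mm behind it; z points along the fingers, y is the line along which they close (so a half turn about z gives the same grasp; the last joint's range is limited). The gripper opens to 87 mm and grips with 3 to 60 N. Pads are 19 mm wide; open, the fingers measure 117 mm over their backs; the gripper's body (75 mm by 190 mm) begins 51 mm behind the grasp point.
Start: joints at [66.263, 30.224, 82.088, -0, 67.689, -10.227], TCP at [0.146, 0.608, 0.223] pointing down, gripper open.
Joint ranges: [-176.69, 176.69], [-43.24, 126.21], [12.49, 139.97], [-82, 262], [0, 151.66], [-163.58, 163.58]. Speed limits (degrees/s): [159.86, 159.86, 180, 180, 180, 180].

### API

Orientations are given as a 3x3 rotation matrix whose columns are the frame's x, y, z axes.
In Python, from rig import bot, capture gives the robot as it stands.
- The arm moves only by the tool nudge_tcp, called after "Call:" by a JSON object that holds its "method" and its "body", one argument or row to a line. Schema: {"type":"object","properties":{"offsets":{"type":"string"},"only":{"type":"string"},"quiet":{"type":"boolean"},"lines":{"type":"string"}},"required":["offsets"],"additionalProperties":false}. offsets is a string of 1 to 20 rows, parted by a bar, with the numbers parted by spaces; each row has 7 numbers: dx, dy, dz in m, then a rotation vector rx, ry, rz in degrees, then the opening from 0.0 (shut) to 1.0 (fully open); each row is the pose to reach, as a shift and turn from the pose commanded when the call began, along the tool's axes at that moment; what a row does not reach only later rows make up. A row lasts 1/10 s, in which the tool goes at most 0.05 m and 8.59 degrees, less where a joint would pass 70% of its speed; a pose out of reach is approached as far as the arm can. The fingers move at their own pace and stop on an object; the grip force is fixed at half the most. Time passes only in rows, so rows that do not move let the fingers close. The tool returns the time, the measured TCP pose, the force, the opening and the grip force at its end. only (a regular expression) keeps the lines of the reply that match it, lines (a string "A,B") keeps lines A to B, and quiet returns only ok. Input that does not fit is refused with a message, and nothing moves.
- bot.read_state(): the state, without advancing time (a new reading comes with each control period).
- capture(name): name is "scene" or "top" or "wrist"; returns a dict with "color" (420x560x3 uint8, red, green, blue), "K" (3x3 intrinsics, pixels), "view" (4x4, takes a point from world to camera coordinates); the wrist camera has in their place "mount" (4x4, takes a point from camera to tool coordinates, whose origin is the TCP and whose axes are the flange's). Camera axes: x right, y up, looking along -z (the intrinsics and any distortion apply to the point x, -y, -z); pixel columns grow to the right and rows downward; lengths in m; the calibration is good to about 2 mm. A picture is of the moment at which its call begins: read the wrist's pose just before it. There is no depth.
- bot.hand_in(): hands the job in; it is judged then, once.
The state is a dict: "time_s": time; "joint_positions": joint angles; "qvel": joint speeds; "tau": joint torques, N m; "position": TCP position; "tcp_rot": TCP orientation; "force": force on the tool from outside, world axes, zero at the start; "moment": the same for the moment, N m; "opening": opening from 0.0 (shut) to 1.0 (fully open); "grasp_force": force on a finger pad.
Only numpy, scipy, OpenCV 4.12 (cv2) and the standard library are available. Lean on these libraries where they do the work, as an engineer would, in place of code of your own. Each camera call takes 0.05 s, during which the arm holds its last target. There are 200 camera calls.

### The job

Make up two customer kits from the stock on the board: first the shrimp kit in the blue tray, with the grey ceramic cave on its feet in the long bay and the green tub upright in the square bay; only when it is complete, the planting kit in the yellow tray, with the steel tweezer lying flat in the long bay and the orange tub upright in the square bay. Set the cave down gently without dropping it, do not tip the tubs over, and leave the white algae magnet and the glass dish where they are.

Things in the scene. Friction and masses are not known exactly. Their poses are not given: they have to be found in the camera images.
- tray_blue: Blue plastic kit tray, 98 mm wide (its x) by 262 mm long (its y), fixed to the board. Its floor is 3 mm above the board, its rim 10 mm above the board, all walls 4 mm thick. A cross wall parts a square bay (78 mm along y by 90 mm along x inside, centre at y = +88 mm) from a long bay (172 mm along y by 90 mm along x inside, centre at y = -41 mm). Origin: centre of the underside; z up. 
- tray_yellow: Yellow plastic kit tray, 98 mm wide (its x) by 262 mm long (its y), fixed to the board. Its floor is 3 mm above the board, its rim 10 mm above the board, all walls 4 mm thick. A cross wall parts a square bay (78 mm along y by 90 mm along x inside, centre at y = +88 mm) from a long bay (172 mm along y by 90 mm along x inside, centre at y = -41 mm). Origin: centre of the underside; z up. 
- tub_green: Closed round plastic tub with a paper band and a ribbed screw lid, 52 mm in diameter, 62 mm high, standing upright, about 80 g. Origin: centre of its underside, z up. Green with a darker green lid.
- tub_orange: Closed round plastic tub with a paper band and a ribbed screw lid, 52 mm in diameter, 62 mm high, standing upright, about 80 g. Origin: centre of its underside, z up. Orange with an orange lid.
- cave: Grey ceramic shrimp cave, an arch-shaped hollow block standing on its feet: 56 mm wide (its x), 70 mm long (its y), 47 mm high, open at its -y end, closed at its +y end, about 180 g. Its two outer side faces (x = +-28 mm) are upright up to 32 mm, then slope in. Grip across x. Origin: centre of its underside, z up.
- tweezer: Stainless steel planting tweezer lying flat, 140 mm long (its x, points at +x), 10 mm high, stiff. Its middle 44 mm has parallel sides 17 mm apart over all (its y): grip it there across y; it narrows to both ends. About 35 g. Origin: middle of the underside, z up.
- magnet: White algae magnet with a black pad beneath and a raised grip bar, 44 mm (its x) by 76 mm (its y) by 35 mm high; stands in the row of stock, stays there. Origin: centre of its underside.
- dish: Small clear glass feeding dish, 70 mm across, 24 mm high, stands to one side, stays there. Origin: centre of its underside.
Things that resemble listed ones, but are neither listed nor needed, are in the scene too. Leave any purple look-alike of the cave alone.

How it is judged (in metres and radians):
On the way:
1. the shrimp kit is complete in the blue tray (cave in the long bay, green tub in the square bay, both let go) before the tweezer or the orange tub has been put in the yellow tray (x of cave in the frame of tray_blue between -0.045 and 0.045 m and y of cave in the frame of tray_blue between -0.11 and 0.03 m and z of each of cave, tub_green in the frame of tray_blue below 0.007 m and angle between each of cave, tub_green's own z axis and vertical below 0.1 rad and contact force between the fingers and cave below 0.3 N and linear speed of each of cave, tub_green below 0.03 m/s and x of tub_green in the frame of tray_blue between -0.045 and 0.045 m and y of tub_green in the frame of tray_blue between 0.065 and 0.111 m and contact force between the fingers and tub_green below 0.3 N and horizontal distance between each of tweezer, tub_orange and tray_yellow above 0.14 m), for 0.2 s.
At the end, for the whole second after the job is handed in: Cave in the long bay and green tub in the square bay of the blue tray, tweezer in the long and orange tub in the square bay of the yellow one: each flat on the bay floor (within 4 mm, 0.1 rad), let go, at rest; magnet and dish within 20 mm of their start (x of cave in the frame of tray_blue between -0.045 and 0.045 m and y of cave in the frame of tray_blue between -0.11 and 0.03 m and z of each of cave, tub_green in the frame of tray_blue below 0.007 m and angle between each of cave, tub_green, tweezer, tub_orange's own z axis and vertical below 0.1 rad and contact force between the fingers and cave below 0.3 N and linear speed of each of cave, tub_green, tweezer, tub_orange below 0.03 m/s and x of tub_green in the frame of tray_blue between -0.045 and 0.045 m and y of tub_green in the frame of tray_blue between 0.065 and 0.111 m and contact force between the fingers and tub_green below 0.3 N and x of tweezer in the frame of tray_yellow between -0.045 and 0.045 m and y of tweezer in the frame of tray_yellow between -0.11 and 0.03 m and z of each of tweezer, tub_orange in the frame of tray_yellow below 0.007 m and contact force between the fingers and tweezer below 0.3 N and x of tub_orange in the frame of tray_yellow between -0.045 and 0.045 m and y of tub_orange in the frame of tray_yellow between 0.065 and 0.111 m and contact force between the fingers and tub_orange below 0.3 N and distance of each of magnet, dish from where it was at the start of the episode below 0.02 m); the robot touches nothing.
It fails at once if the magnet or the glass dish is moved more than 20 mm (distance of any of magnet, dish from where it was at the start of the episode above 0.02 m).
It fails at once if a tub is tipped over (more than 0.8 rad) (angle between any of tub_green, tub_orange's own z axis and vertical above 0.8 rad).
It fails at once if the ceramic cave is dropped from more than about 25 mm (it falls at over 0.7 m/s, out of the fingers) (linear speed of cave above 0.7 m/s and contact force between the fingers and cave below 0.1 N).
It also fails if it takes over 96 s, if anything falls off the work surface, if the arm or the gripper's body presses on something with over 40 N, if the wrist force passes 120 N, or if a joint passes its speed limit or range.

## Working session

There is one attempt and no reset: what is moved stays moved. The work goes in short steps, Python scripts to look and compute and a tool call to move; the robot and the scene stay as the last step left them, time stands still between calls to the robot, and variables do not carry over. Pictures are saved under pics/ and viewed, at most 14 in all, crops included, and the job is handed in when it is done.

```bash
ls; mkdir -p pics; python3 - <<'E'
from rig import bot,capture
import cv2,numpy as np
s=bot.read_state();print(s)
for n in("scene","top"):
    c=capture(n);cv2.imwrite(f"pics/{n}.png",cv2.cvtColor(c["color"],cv2.COLOR_RGB2BGR));print({k:v for k,v in c.items() if k!="color"})
    np.savez(f"{n}.npz",**{k:v for k,v in c.items()})
E
```

```text
pics
{'time_s': 0.0, 'joint_positions': array([ 6.62626043e+01,  3.02799650e+01,  8.21567433e+01, -1.93796079e-03,
        6.76874797e+01, -1.02271445e+01]), 'qvel': array([ 0.06324721, -0.06470857, -0.00068577,  0.03949665, -0.02139109,
        0.02950394]), 'tau': array([ 3.31017209e-04, -4.40035987e+01, -1.76597482e+01,  6.32011145e-02,
        5.79392700e-02, -1.64493131e-04]), 'position': array([0.14569255, 0.6070308 , 0.22155893]), 'tcp_rot': array([[-9.72330996e-01,  2.33605913e-01, -8.43867432e-04],
       [ 2.33607169e-01,  9.72329010e-01, -1.99671328e-03],
       [ 3.54072757e-04, -2.13859969e-03, -9.99997651e-01]]), 'force': array([-0.17437901, -0.15060083,  0.29382538]), 'moment': array([ 0.02596674, -0.01810894, -0.04757269]), 'grasp_force': 0.0, 'opening': 0.9984785742590712}
{'K': array([[418.41247568,   0.        , 281.77861811],
       [  0.        , 418.41247568, 208.8480419 ],
       [  0.        ,   0.        ,   1.        ]]), 'view': array([[ 0.21037781,  0.97752828,  0.0134032 , -0.17426847],
       [-0.71849448,  0.14530386,  0.68018561,  0.38693257],
       [ 0.66295313, -0.15272608,  0.73291738, -1.26464668],
       [ 0.        ,  0.        ,  0.        ,  1.        ]])}
{'K': array([[489.00883773,   0.        , 289.38179711],
       [  0.        , 489.00883773, 213.44986414],
       [  0.        ,   0.        ,   1.        ]]), 'view': array([[-1.25223245e-02, -9.99920445e-01, -1.51470133e-03,
         5.99435148e-02],
       [ 9.82913415e-01, -1.25875183e-02,  1.83637614e-01,
        -5.89504137e-01],
       [-1.83642071e-01,  8.10749540e-04,  9.82992845e-01,
        -1.07369893e+00],
       [ 0.00000000e+00,  0.00000000e+00,  0.00000000e+00,
         1.00000000e+00]])}
```

View pics/scene.png

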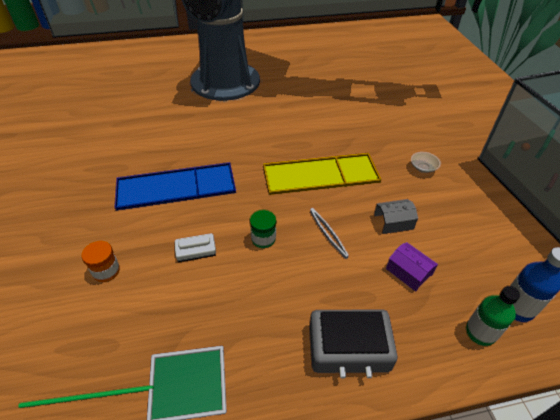

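View pics/top.png

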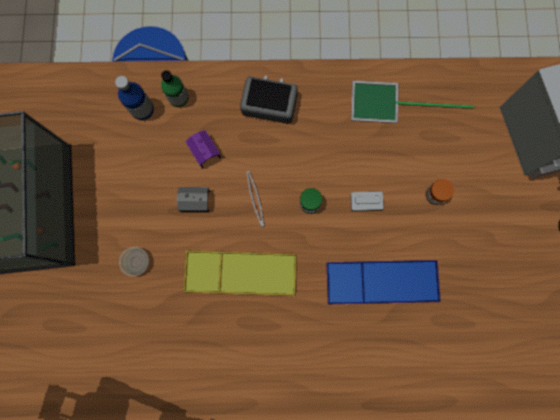

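Scene and top show the same layout. Pixel positions in the top view:

| Object | Top pixel |
|---|---|
| blue tray | (383,282) |
| yellow tray | (240,273) |
| grey cave | (194,199) |
| purple cave, decoy | (203,149) |
| tweezer | (255,198) |
| green tub | (311,200) |
| green bottle, decoy | (175,90) |
| net, decoy | (375,102) |
| magnet | (367,201) |
| orange tub | (440,191) |
| dish | (134,262) |

I choose the grey arch, the low green tub with a lid, and the orange tub, then check them in a close crop.

```bash
python3 - <<'E'
import cv2
a=cv2.imread("pics/top.png")
cv2.imwrite("pics/t1.png",cv2.resize(a[160:310,160:320],None,fx=4,fy=4,interpolation=cv2.INTER_CUBIC)[:, :800])
cv2.imwrite("pics/t2.png",cv2.resize(a[160:310,290:460],None,fx=4,fy=4,interpolation=cv2.INTER_CUBIC))
E
```

```text
(no output)
```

View pics/t1.png

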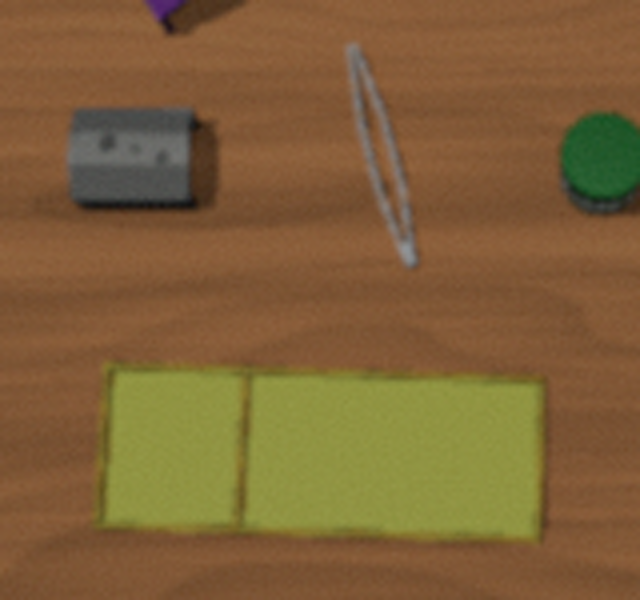

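View pics/t2.png

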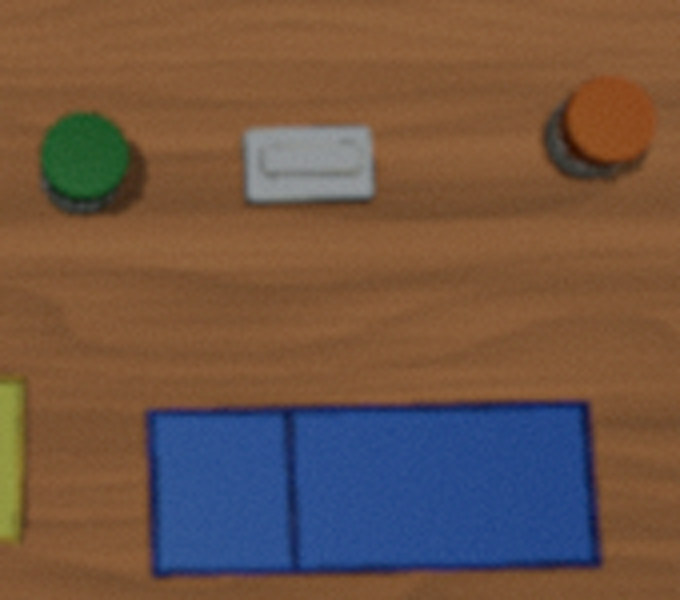

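The crops show the chosen things clearly: grey cave top strip centre t1 (131,150), tweezer ends (353,45) and (411,262), green lid t2 (85,155), orange lid (610,119). The tray corners are readable too.

```bash
cat >h.py <<'E'
import numpy as np
from rig import bot,capture
def ray(px,z,K,V):
    d=np.linalg.inv(K)@[px[0],px[1],1]; d=d*[1,-1,-1]
    R=V[:3,:3];o=-R.T@V[:3,3];w=R.T@d
    return o+w*(z-o[2])/w[2]
def top(px,z):
    t=np.load("top.npz");return ray(px,z,t["K"],t["view"])
def wristV(c,s):  # world->camera
    T=np.eye(4);T[:3,:3]=s["tcp_rot"];T[:3,3]=s["position"]
    return np.linalg.inv(T@c["mount"])
def off(p,R=None,s=None):
    s=s or bot.read_state();return s["tcp_rot"].T@(np.array(p)-s["position"])
E
python3 - <<'E'
from h import *
import numpy as np
np.set_printoptions(precision=4,suppress=True)
A=lambda x,y:(160+(x+.5)/4-.5,160+(y+.5)/4-.5);B=lambda x,y:(290+(x+.5)/4-.5,160+(y+.5)/4-.5)
for n,c in(("Y",[A(107,363),A(545,378),A(541,540),A(98,526)]),("B",[B(149,411),B(588,402),B(601,565),B(154,576)])):
    P=np.array([top(p,.010)[:2] for p in c]);v=(P[0]+P[3]-P[1]-P[2])/2
    print(n,P.mean(0),"len",np.hypot(*v),"wid",np.hypot(*(P[0]+P[1]-P[2]-P[3])/2),"y-axis dir",np.degrees(np.arctan2(v[1],v[0])))
    yd=v/np.hypot(*v);m=P.mean(0);print(" sq",m+.088*yd,"long",m-.041*yd)
print("cave",top(A(131,150),.047),top(A(70,150),.047),top(A(192,150),.047))
a,b=top(A(353,45),.005),top(A(411,262),.005);print("tw",a,b,(a+b)/2,np.hypot(*(a-b)[:2]),np.degrees(np.arctan2(*(a-b)[1::-1])))
print("tw mid wide?",top(A(385,160),.005))
print("green",top(B(85,155),.062),"orange",top(B(610,119),.062),"mag",top(B(311,157),.035),"dish",top((134,260),.024))
E
```

```text
Y [0.4592 0.1695] len 0.2588687121956054 wid 0.09490695475956125 y-axis dir 87.40141928789801
 sq [0.4632 0.2574] long [0.4574 0.1285]
B [ 0.4336 -0.1642] len 0.25918507711889094 wid 0.09508387997348772 y-axis dir 90.55820066454395
 sq [ 0.4328 -0.0762] long [ 0.434  -0.2052]
cave [0.6334 0.2788 0.047 ] [0.6338 0.3145 0.047 ] [0.6329 0.2432 0.047 ]
tw [0.7069 0.1528 0.005 ] [0.5718 0.1176 0.005 ] [0.6394 0.1352 0.005 ] 0.13963235564641371 14.608380730396354
tw mid wide? [0.6346 0.1332 0.005 ]
green [0.6236 0.0025 0.062 ] orange [ 0.6409 -0.3014  0.062 ] mag [ 0.6265 -0.1321  0.035 ] dish [0.4902 0.416  0.024 ]
```

Sizes agree: trays come out at 259×95 mm, cave 71 mm, tweezer 140 mm, and everything is within reach. I'll carry the cave turned 90° so the fingers open along the long bay. Next I work out the shift to hover above it.

```bash
cat >>h.py <<'E'
def go(x,y,z,yaw=None):
    """print tool-axis shift + rz to bring TCP to x,y,z with tool y at world yaw (deg, mod 180), and z-correction tilt"""
    s=bot.read_state();R=s["tcp_rot"];d=R.T@(np.array([x,y,z])-s["position"])
    cur=np.degrees(np.arctan2(R[1,1],R[0,1]));r=0 if yaw is None else (cur-yaw+90)%180-90
    print("t%.1f"%s["time_s"],"pos",s["position"].round(4),"shift",d.round(4),"rz %.1f"%r,"yaw %.1f"%cur,"j6 %.0f"%s["joint_positions"][5],"open %.3f grip %.1f"%(s["opening"],s["grasp_force"]),"F",s["force"].round(1))
E
python3 -c "
from h import *
go(.633,.279,.13,-.7)"
```

```text
t0.1 pos [0.1457 0.6071 0.2217] shift [-0.5505 -0.205   0.0919] rz 77.2 yaw 76.5 j6 -10 open 0.994 grip 0.0 F [ 0.1 -0.1  0.2]
```

Call:
{"method": "nudge_tcp", "body": {
  "offsets": "-0.55 -0.205 0.04 0 0 77.2 1 | -0.55 -0.205 0.04 0 0 77.2 1 | -0.55 -0.205 0.04 0 0 77.2 1 | -0.55 -0.205 0.04 0 0 77.2 1 | -0.55 -0.205 0.04 0 0 77.2 1 | -0.55 -0.205 0.04 0 0 77.2 1 | -0.55 -0.205 0.04 0 0 77.2 1 | -0.55 -0.205 0.04 0 0 77.2 1 | -0.55 -0.205 0.04 0 0 77.2 1 | -0.55 -0.205 0.04 0 0 77.2 1 | -0.55 -0.205 0.04 0 0 77.2 1 | -0.55 -0.205 0.04 0 0 77.2 1 | -0.55 -0.205 0.04 0 0 77.2 1 | -0.55 -0.205 0.04 0 0 77.2 1 | -0.55 -0.205 0.04 0 0 77.2 1"
}}

```text
time_s: 1.6
position: [0.6314, 0.2805, 0.182]
tcp_rot: [[0.012, 1.0, -0.002], [1.0, -0.012, -0.0], [-0.0, -0.002, -1.0]]
force: [0.6, 1.1, 0.2]
opening: 1.001
grasp_force: 0.0
```

```bash
python3 - <<'E'
from h import *
import cv2
go(.633,.279,.008,-.7)
s=bot.read_state();c=capture("wrist");print(c["mount"].round(3))
cv2.imwrite("pics/w1.png",cv2.cvtColor(c["color"],cv2.COLOR_RGB2BGR))
V=wristV(c,s)
for p in([.633,.279,.047],[.633,.3145,.047],[.633,.2432,.047]):
    q=V@np.r_[p,1];u=c["K"]@[q[0],-q[1],-q[2]];print(u[:2]/u[2])
E
```

```text
t1.6 pos [0.6314 0.2805 0.182 ] shift [-0.0014  0.002   0.174 ] rz 0.0 yaw -0.7 j6 15 open 1.001 grip 0.0 F [0.6 1.1 0.2]
[[-0.     0.957  0.291  0.079]
 [ 1.     0.    -0.    -0.   ]
 [-0.     0.291 -0.957 -0.163]
 [ 0.     0.     0.     1.   ]]
[285.4990825  198.69011597]
[285.12623404 161.98504026]
[285.85056961 233.29227197]
```

View pics/w1.png

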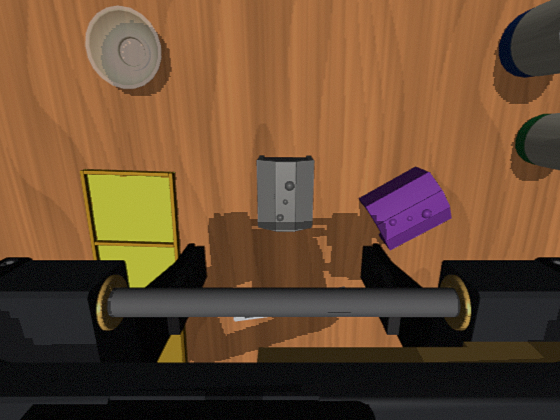

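The wrist view shows the grey cave with its top strip centred at column 285 and rows about 160–231. The prediction was column 285, rows 162–233, so the pose is right. The purple decoy's nearest corner, at (360,200), clears the fingers if I narrow the opening.

Call:
{"method": "nudge_tcp", "body": {
  "offsets": "-0.001 0.002 0.05 0 0 0 0.86 | -0.001 0.002 0.10 0 0 0 0.86 | -0.001 0.002 0.13 0 0 0 0.86 | -0.001 0.002 0.13 0 0 0 0.86 | -0.001 0.002 0.13 0 0 0 0.86"
}}

```text
time_s: 2.15
position: [0.6343, 0.28, 0.053]
tcp_rot: [[0.011, 1.0, -0.0], [1.0, -0.011, 0.0], [0.0, -0.0, -1.0]]
force: [-0.1, 0.9, -0.4]
opening: 0.861
grasp_force: 0.0
```

```bash
python3 -c "
from h import *
go(.633,.279,.008,-.7)"
```

```text
t2.1 pos [0.6343 0.28   0.053 ] shift [-0.001  -0.0013  0.045 ] rz 0.1 yaw -0.6 j6 15 open 0.861 grip 0.0 F [-0.1  0.9 -0.4]
```

Call:
{"method": "nudge_tcp", "body": {
  "offsets": "-0.001 -0.001 0.025 0 0 0 0.86 | -0.001 -0.001 0.045 0 0 0 0.86 | -0.001 -0.001 0.045 0 0 0 0.86 | -0.001 -0.001 0.045 0 0 0 0.86 | -0.001 -0.001 0.045 0 0 0 0 | -0.001 -0.001 0.045 0 0 0 0 | -0.001 -0.001 0.045 0 0 0 0 | -0.001 -0.001 0.045 0 0 0 0 | -0.001 -0.001 0.045 0 0 0 0 | -0.001 -0.001 0.045 0 0 0 0"
}}

```text
time_s: 3.15
position: [0.634, 0.278, 0.0086]
tcp_rot: [[0.012, 1.0, 0.001], [1.0, -0.012, 0.0], [0.0, 0.001, -1.0]]
force: [-1.6, 0.6, 5.4]
opening: 0.643
grasp_force: 30.0
```

```bash
python3 -c "
from h import *
go(.434,-.205,.10,0.6)"
```

```text
t3.1 pos [0.634  0.278  0.0086] shift [-0.4854 -0.194  -0.0916] rz -1.3 yaw -0.7 j6 15 open 0.643 grip 30.0 F [-1.6  0.6  5.4]
```

Gripped at a 56 mm opening, as expected. Next I lift and carry to above the long bay of the blue tray, turning 89°.

Call:
{"method": "nudge_tcp", "body": {
  "offsets": "0 0 -0.03 0 0 0 0 | 0 0 -0.07 0 0 0 0 | 0 0 -0.11 0 0 0 0 | -0.04 -0.016 -0.11 0 0 8 0 | -0.08 -0.032 -0.11 0 0 16 0 | -0.12 -0.048 -0.11 0 0 24 0 | -0.165 -0.066 -0.11 0 0 32 0 | -0.21 -0.084 -0.11 0 0 40 0 | -0.255 -0.102 -0.11 0 0 48 0 | -0.30 -0.12 -0.11 0 0 56 0 | -0.345 -0.138 -0.11 0 0 64 0 | -0.39 -0.156 -0.11 0 0 72 0 | -0.435 -0.174 -0.11 0 0 80 0 | -0.47 -0.187 -0.11 0 0 88 0 | -0.485 -0.194 -0.11 0 0 88.7 0 | -0.485 -0.194 -0.11 0 0 88.7 0 | -0.485 -0.194 -0.11 0 0 88.7 0 | -0.485 -0.194 -0.11 0 0 88.7 0 | -0.485 -0.194 -0.11 0 0 88.7 0"
}}

```text
time_s: 5.05
position: [0.4341, -0.2035, 0.1175]
tcp_rot: [[1.0, 0.012, -0.0], [0.012, -1.0, 0.0], [-0.0, -0.0, -1.0]]
force: [0.0, -0.4, -2.1]
opening: 0.639
grasp_force: 30.0
```

```bash
python3 -c "
from h import *
go(.434,-.205,.013,0.6-90)"
```

```text
t5.0 pos [ 0.4341 -0.2035  0.1175] shift [-1.000e-04  1.600e-03  1.045e-01] rz 0.1 yaw -89.3 j6 51 open 0.639 grip 30.0 F [ 0.  -0.4 -2.1]
```

Call:
{"method": "nudge_tcp", "body": {
  "offsets": "0 0.0015 0.04 0 0 0 0 | 0 0.0015 0.075 0 0 0 0 | 0 0.0015 0.09 0 0 0 0 | 0 0.0015 0.1 0 0 0 0 | 0 0.0015 0.103 0 0 0 0 | 0 0.0015 0.103 0 0 0 0 | 0 0.0015 0.103 0 0 0 0"
}}

```text
time_s: 5.75
position: [0.4345, -0.2064, 0.0153]
tcp_rot: [[1.0, 0.011, 0.001], [0.011, -1.0, -0.001], [0.001, 0.001, -1.0]]
force: [0.0, 0.1, -2.5]
opening: 0.636
grasp_force: 30.0
```

```bash
python3 - <<'E'
from h import *
import cv2
go(.434,-.205,.0116,0.6-90)
c=capture("top");a=cv2.cvtColor(c["color"],cv2.COLOR_RGB2BGR)
b=capture("scene");b=cv2.cvtColor(b["color"],cv2.COLOR_RGB2BGR)
z=lambda i:cv2.resize(i,None,fx=3,fy=3,interpolation=cv2.INTER_CUBIC)
cv2.imwrite("pics/p1.png",np.hstack([z(a[230:400,320:450]),z(b[130:300,100:230])]))
E
```

```text
t5.8 pos [ 0.4345 -0.2064  0.0153] shift [-0.0005 -0.0015  0.0037] rz 0.0 yaw -89.4 j6 51 open 0.636 grip 30.0 F [ 0.   0.1 -2.5]
```

View pics/p1.png

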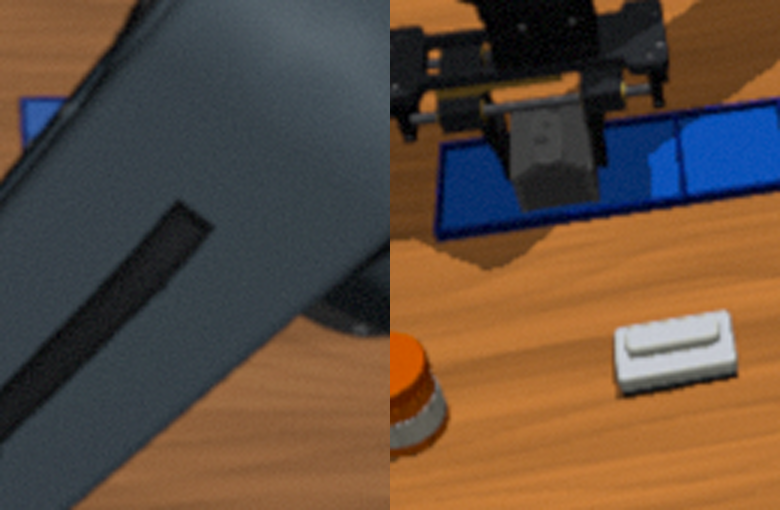

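The scene crop (right half) shows the cave hanging level inside the long bay, about (555,150). The top view is blocked by the arm. I lower the last few millimetres and watch the force.

Call:
{"method": "nudge_tcp", "body": {
  "offsets": "0 0 0.0015 0 0 0 0 | 0 0 0.003 0 0 0 0 | 0 0 0.0035 0 0 0 0 | 0 0 0.0035 0 0 0 0"
}}

```text
time_s: 6.25
position: [0.434, -0.2064, 0.0115]
tcp_rot: [[1.0, 0.01, 0.001], [0.01, -1.0, -0.0], [0.001, 0.0, -1.0]]
force: [-0.3, 1.2, 3.8]
opening: 0.64
grasp_force: 30.0
```

```bash
python3 -c "
from h import *
go(.434,-.205,.0116)"
```

```text
t6.2 pos [ 0.434  -0.2064  0.0115] shift [ 0.     -0.0014 -0.0001] rz 0.0 yaw -89.4 j6 51 open 0.640 grip 30.0 F [-0.3  1.2  3.8]
```

Force reversed from -2.5 N to +3.8 N, so the cave is on the floor. Release and rise.

Call:
{"method": "nudge_tcp", "body": {
  "offsets": "0 0 0 0 0 0 0.85 | 0 0 0 0 0 0 0.85 | 0 0 0 0 0 0 0.85 | 0 0 -0.02 0 0 0 0.85 | 0 0 -0.06 0 0 0 1 | 0 0 -0.11 0 0 0 1 | 0 0 -0.14 0 0 0 1 | 0 0 -0.14 0 0 0 1"
}}

```text
time_s: 7.05
position: [0.4363, -0.208, 0.155]
tcp_rot: [[1.0, 0.011, 0.008], [0.011, -1.0, -0.006], [0.008, 0.006, -1.0]]
force: [0.3, -0.9, 0.1]
opening: 0.991
grasp_force: 0.0
```

```bash
python3 -c "
from h import *
go(.6236,.0025,.145,-89)"
```

```text
t7.0 pos [ 0.4363 -0.208   0.155 ] shift [ 0.1894 -0.2086  0.0101] rz -0.4 yaw -89.4 j6 51 open 0.991 grip 0.0 F [ 0.3 -0.9  0.1]
```

Call:
{"method": "nudge_tcp", "body": {
  "offsets": "0.187 -0.21 0.01 0 0 0 1 | 0.187 -0.21 0.01 0 0 0 1 | 0.187 -0.21 0.01 0 0 0 1 | 0.187 -0.21 0.01 0 0 0 1 | 0.187 -0.21 0.01 0 0 0 1 | 0.187 -0.21 0.01 0 0 0 1 | 0.187 -0.21 0.01 0 0 0 1 | 0.187 -0.21 0.01 0 0 0 1"
}}

```text
time_s: 7.85
position: [0.6176, 0.0064, 0.1393]
tcp_rot: [[1.0, 0.012, -0.003], [0.012, -1.0, 0.0], [-0.003, -0.0, -1.0]]
force: [-0.4, -0.5, -0.4]
opening: 1.002
grasp_force: 0.0
```

```bash
python3 - <<'E'
from h import *
import cv2
go(.6236,.0025,.016,-89)
s=bot.read_state();c=capture("wrist")
cv2.imwrite("pics/w2.png",cv2.cvtColor(c["color"],cv2.COLOR_RGB2BGR))
V=wristV(c,s)
for p in([.6236,.0025,.062],[.6236,-.0235,.062],[.6236,.0285,.062]):
    q=V@np.r_[p,1];u=c["K"]@[q[0],-q[1],-q[2]];print(u[:2]/u[2])
E
```

```text
t7.8 pos [0.6176 0.0064 0.1393] shift [0.0064 0.004  0.1233] rz -0.3 yaw -89.3 j6 80 open 1.002 grip 0.0 F [-0.4 -0.5 -0.4]
[287.13973117 209.23657346]
[320.17846713 209.6185695 ]
[254.08170565 208.85435439]
```

View pics/w2.png

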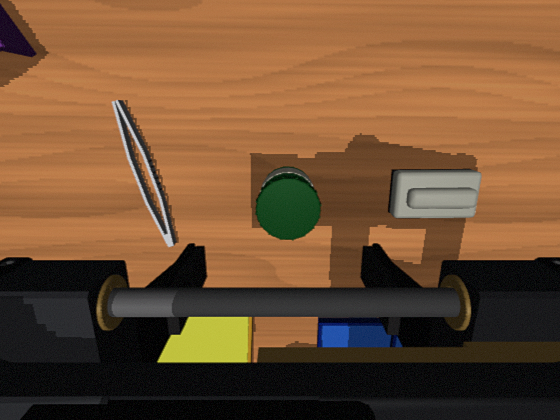

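The wrist view shows the green lid centred at (288,207), against a prediction of (287,209). The magnet is well clear at (435,195), so I descend.

Call:
{"method": "nudge_tcp", "body": {
  "offsets": "0.007 0.004 0.0 0 0 0 1 | 0.007 0.004 0.04 0 0 0 1 | 0.007 0.004 0.08 0 0 0 1 | 0.007 0.004 0.11 0 0 0 1 | 0.007 0.004 0.122 0 0 0 1 | 0.007 0.004 0.122 0 0 0 1 | 0.007 0.004 0.122 0 0 0 1 | 0.007 0.004 0.122 0 0 0 0 | 0.007 0.004 0.122 0 0 0 0 | 0.007 0.004 0.122 0 0 0 0 | 0.007 0.004 0.122 0 0 0 0 | 0.007 0.004 0.122 0 0 0 0 | 0.007 0.004 0.122 0 0 0 0"
}}

```text
time_s: 9.2
position: [0.6258, 0.0019, 0.0193]
tcp_rot: [[1.0, 0.01, 0.0], [0.01, -1.0, 0.0], [0.0, -0.0, -1.0]]
force: [-0.7, 0.3, 1.8]
opening: 0.584
grasp_force: 30.0
```

```bash
python3 -c "
from h import *
go(.4328,-.0762,.10,-89.4)"
```

```text
t9.2 pos [0.6258 0.0019 0.0193] shift [-0.1938  0.0761 -0.0808] rz -0.0 yaw -89.4 j6 79 open 0.584 grip 30.0 F [-0.7  0.3  1.8]
```

Call:
{"method": "nudge_tcp", "body": {
  "offsets": "0 0 -0.04 0 0 0 0 | 0 0 -0.08 0 0 0 0 | 0 0 -0.08 0 0 0 0 | -0.05 0.02 -0.08 0 0 0 0 | -0.095 0.037 -0.08 0 0 0 0 | -0.14 0.055 -0.08 0 0 0 0 | -0.175 0.07 -0.08 0 0 0 0 | -0.194 0.076 -0.08 0 0 0 0 | -0.194 0.076 -0.08 0 0 0 0 | -0.194 0.076 -0.08 0 0 0 0 | -0.194 0.076 -0.08 0 0 0 0"
}}

```text
time_s: 10.3
position: [0.4342, -0.0765, 0.099]
tcp_rot: [[1.0, 0.011, 0.002], [0.011, -1.0, -0.001], [0.002, 0.001, -1.0]]
force: [0.4, -0.1, -0.1]
opening: 0.582
grasp_force: 30.0
```

```bash
python3 -c "
from h import *
go(.4328,-.0762,.0223,-89.4)"
```

```text
t10.3 pos [ 0.4342 -0.0765  0.099 ] shift [-0.0015 -0.0003  0.0767] rz 0.0 yaw -89.4 j6 65 open 0.582 grip 30.0 F [ 0.4 -0.1 -0.1]
```

Call:
{"method": "nudge_tcp", "body": {
  "offsets": "-0.001 0 0.03 0 0 0 0 | -0.001 0 0.06 0 0 0 0 | -0.001 0 0.07 0 0 0 0 | -0.001 0 0.074 0 0 0 0 | -0.001 0 0.076 0 0 0 0 | -0.001 0 0.077 0 0 0 0 | -0.001 0 0.077 0 0 0 0"
}}

```text
time_s: 11.0
position: [0.4322, -0.0764, 0.0227]
tcp_rot: [[1.0, 0.01, 0.002], [0.011, -1.0, -0.001], [0.002, 0.001, -1.0]]
force: [0.0, -0.5, -1.1]
opening: 0.585
grasp_force: 30.0
```

```bash
python3 -c "
from h import *
go(.4328,-.0762,.0223,-89.4)"
```

```text
t11.0 pos [ 0.4322 -0.0764  0.0227] shift [ 0.0006 -0.0002  0.0004] rz 0.0 yaw -89.4 j6 65 open 0.585 grip 30.0 F [ 0.  -0.5 -1.1]
```

Call:
{"method": "nudge_tcp", "body": {
  "offsets": "0 0 0.001 0 0 0 0 | 0 0 0.001 0 0 0 0"
}}

```text
time_s: 11.2
position: [0.4322, -0.0764, 0.0222]
tcp_rot: [[1.0, 0.01, 0.002], [0.01, -1.0, -0.001], [0.002, 0.001, -1.0]]
force: [-0.1, 1.1, 5.7]
opening: 0.585
grasp_force: 30.0
```

Call:
{"method": "nudge_tcp", "body": {
  "offsets": "0 0 0 0 0 0 0.85 | 0 0 0 0 0 0 0.85 | 0 0 0 0 0 0 0.85 | 0 0 -0.02 0 0 0 0.9 | 0 0 -0.07 0 0 0 1 | 0 0 -0.12 0 0 0 1 | 0 0 -0.12 0 0 0 1 | 0 0 -0.12 0 0 0 1"
}}

```text
time_s: 12.0
position: [0.4321, -0.0765, 0.1422]
tcp_rot: [[1.0, 0.01, 0.003], [0.01, -1.0, -0.001], [0.003, 0.001, -1.0]]
force: [-0.6, -0.1, 0.5]
opening: 0.993
grasp_force: 0.0
```

```bash
python3 -c "
from h import *
go(.6394,.1352,.15,14.6-90)"
```

```text
t12.0 pos [ 0.4321 -0.0765  0.1422] shift [ 0.2095 -0.2095 -0.0074] rz -14.0 yaw -89.4 j6 65 open 0.993 grip 0.0 F [-0.6 -0.1  0.5]
```

Call:
{"method": "nudge_tcp", "body": {
  "offsets": "0.21 -0.21 0 0 0 -14 1 | 0.21 -0.21 0 0 0 -14 1 | 0.21 -0.21 0 0 0 -14 1 | 0.21 -0.21 0 0 0 -14 1 | 0.21 -0.21 0 0 0 -14 1 | 0.21 -0.21 0 0 0 -14 1 | 0.21 -0.21 0 0 0 -14 1 | 0.21 -0.21 0 0 0 -14 1 | 0.21 -0.21 0 0 0 -14 1"
}}

```text
time_s: 12.9
position: [0.637, 0.1351, 0.1388]
tcp_rot: [[0.968, 0.251, -0.006], [0.251, -0.968, -0.001], [-0.005, -0.001, -1.0]]
force: [0.5, -0.5, 0.1]
opening: 1.001
grasp_force: 0.0
```

```bash
python3 - <<'E'
from h import *
import cv2
go(.6394,.1352,.03,-75.4)
s=bot.read_state();c=capture("wrist")
a=cv2.cvtColor(c["color"],cv2.COLOR_RGB2BGR)
t=cv2.cvtColor(capture("scene")["color"],cv2.COLOR_RGB2BGR)
cv2.imwrite("pics/w3.png",np.vstack([a[40:300,80:480].repeat(2,0).repeat(2,1)]))
cv2.imwrite("pics/k1.png",cv2.resize(t[120:270,90:290],None,fx=3,fy=3))
V=wristV(c,s);np.savez("w3.npz",K=c["K"],view=V)
for p in([.6394,.1352,.005],[.7069,.1528,.005],[.5718,.1176,.005]):
    q=V@np.r_[p,1];u=c["K"]@[q[0],-q[1],-q[2]];print(((u[:2]/u[2])-[80,40])*2)
E
```

```text
t12.9 pos [0.637  0.1351 0.1388] shift [0.0029 0.0006 0.1088] rz -0.0 yaw -75.4 j6 78 open 1.001 grip 0.0 F [ 0.5 -0.5  0.1]
[406.13876641 309.79262252]
[405.9390447  158.79365116]
[406.26412504 441.83276426]
```

View pics/w3.png

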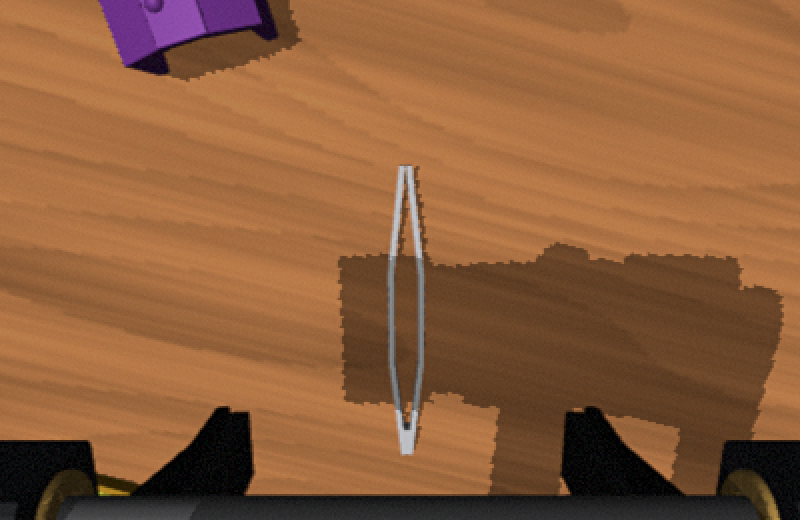

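View pics/k1.png

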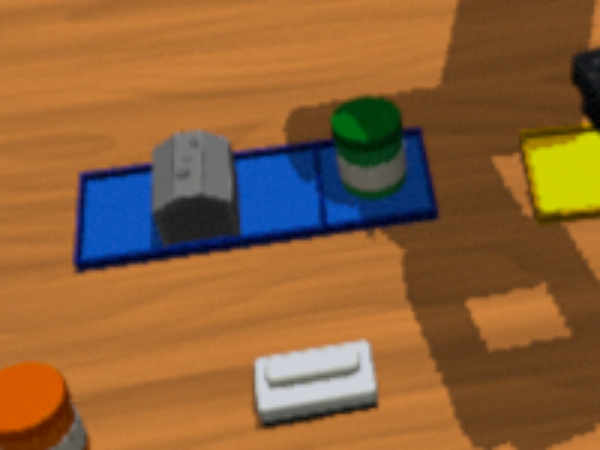

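The tweezer lies at column 406 in the crop, from row 165 to 455, with its parallel part at rows 262–360 — aligned with the tool and about 2 mm off along its length. The second crop shows the blue kit complete: cave standing in the long bay at (195,190), green tub upright in the square bay at (370,150). I descend on the tweezer with the fingers partly open.

Call:
{"method": "nudge_tcp", "body": {
  "offsets": "0 0.0005 0.04 0 0 0 0.5 | 0 0.0005 0.08 0 0 0 0.5 | 0 0.0005 0.11 0 0 0 0.5 | 0 0.0005 0.125 0 0 0 0.5 | 0 0.0005 0.125 0 0 0 0.5 | 0 0.0005 0.125 0 0 0 0.5"
}}

```text
time_s: 13.6
position: [0.6402, 0.135, 0.017]
tcp_rot: [[0.968, 0.251, 0.002], [0.251, -0.968, 0.0], [0.001, 0.0, -1.0]]
force: [0.2, -0.2, 0.5]
opening: 0.556
grasp_force: 0.0
```

```bash
python3 -c "
from h import *
go(.6385,.1352,.0035,-75.4)"
```

```text
t13.6 pos [0.6402 0.135  0.017 ] shift [-0.0016 -0.0006  0.0135] rz -0.1 yaw -75.5 j6 78 open 0.556 grip 0.0 F [ 0.2 -0.2  0.5]
```

Call:
{"method": "nudge_tcp", "body": {
  "offsets": "-0.003 0 0.006 0 0 0 0.5 | -0.003 0 0.013 0 0 0 0.5 | -0.003 0 0.013 0 0 0 0.5 | -0.003 0 0.013 0 0 0 0 | -0.003 0 0.013 0 0 0 0 | -0.003 0 0.013 0 0 0 0 | -0.003 0 0.013 0 0 0 0 | -0.003 0 0.013 0 0 0 0 | -0.003 0 0.013 0 0 0 0"
}}

```text
time_s: 14.5
position: [0.6367, 0.1347, 0.0032]
tcp_rot: [[0.968, 0.252, 0.0], [0.252, -0.968, 0.0], [0.0, 0.0, -1.0]]
force: [-0.5, -0.5, -0.4]
opening: 0.185
grasp_force: 30.0
```

```bash
python3 -c "
from h import *
go(.4574,.1285,.06,-2.6)"
```

```text
t14.5 pos [0.6367 0.1347 0.0032] shift [-0.1751 -0.0391 -0.0569] rz -72.8 yaw -75.4 j6 78 open 0.185 grip 30.0 F [-0.5 -0.5 -0.4]
```

Call:
{"method": "nudge_tcp", "body": {
  "offsets": "0 0 -0.03 0 0 0 0 | 0 0 -0.06 0 0 0 0 | -0.02 -0.005 -0.06 0 0 -8 0 | -0.04 -0.01 -0.06 0 0 -16 0 | -0.06 -0.014 -0.06 0 0 -24 0 | -0.08 -0.018 -0.06 0 0 -32 0 | -0.10 -0.023 -0.06 0 0 -40 0 | -0.12 -0.027 -0.06 0 0 -48 0 | -0.14 -0.032 -0.06 0 0 -56 0 | -0.16 -0.036 -0.06 0 0 -64 0 | -0.175 -0.039 -0.06 0 0 -72 0 | -0.175 -0.039 -0.06 0 0 -72.8 0 | -0.175 -0.039 -0.06 0 0 -72.8 0 | -0.175 -0.039 -0.06 0 0 -72.8 0"
}}

```text
time_s: 15.9
position: [0.4593, 0.1284, 0.0632]
tcp_rot: [[0.048, 0.999, 0.003], [0.999, -0.048, 0.0], [0.0, 0.003, -1.0]]
force: [0.6, 0.0, -1.2]
opening: 0.187
grasp_force: 30.0
```

```bash
python3 - <<'E'
from h import *
import cv2
go(.4574,.1285,.0065,-2.6)
c=cv2.cvtColor(capture("wrist")["color"],cv2.COLOR_RGB2BGR);t=cv2.cvtColor(capture("scene")["color"],cv2.COLOR_RGB2BGR)
cv2.imwrite("pics/p2.png",np.hstack([c[:,60:500],cv2.resize(t[110:250,240:360],(360,420))]))
E
```

```text
t15.9 pos [0.4593 0.1284 0.0632] shift [ 0.     -0.0021  0.0567] rz -0.1 yaw -2.7 j6 5 open 0.187 grip 30.0 F [ 0.6  0.  -1.2]
```

View pics/p2.png

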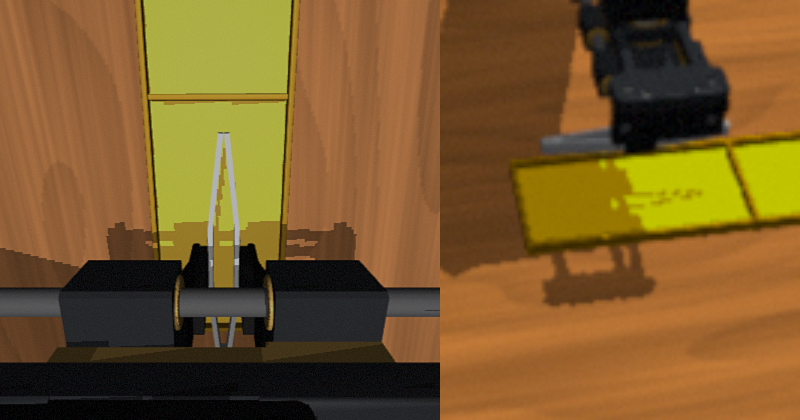

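The tweezer points along the tray, at column 224 between the side walls (155–285), with its tip short of the cross wall. I lower it.

Call:
{"method": "nudge_tcp", "body": {
  "offsets": "0 -0.002 0.025 0 0 0 0 | 0 -0.002 0.045 0 0 0 0 | 0 -0.002 0.053 0 0 0 0 | 0 -0.002 0.056 0 0 0 0 | 0 -0.002 0.0565 0 0 0 0 | 0 -0.002 0.0565 0 0 0 0 | 0 -0.002 0.0565 0 0 0 0"
}}

```text
time_s: 16.7
position: [0.456, 0.1285, 0.0072]
tcp_rot: [[0.046, 0.999, 0.001], [0.999, -0.046, 0.0], [0.0, 0.001, -1.0]]
force: [0.2, 0.5, -0.4]
opening: 0.186
grasp_force: 30.0
```

```bash
python3 -c "
from h import *
go(.4574,.1285,.0062,-2.6)"
```

```text
t16.7 pos [0.456  0.1285 0.0072] shift [0.0001 0.0014 0.001 ] rz -0.0 yaw -2.6 j6 5 open 0.186 grip 30.0 F [ 0.2  0.5 -0.4]
```

Call:
{"method": "nudge_tcp", "body": {
  "offsets": "0 0.0015 0.001 0 0 0 0 | 0 0.0015 0.001 0 0 0 0 | 0 0.0015 0.001 0 0 0 0.42 | 0 0.0015 0.001 0 0 0 0.42 | 0 0.0015 0.001 0 0 0 0.42 | 0 0.0015 -0.02 0 0 0 0.42 | 0 0.0015 -0.06 0 0 0 1 | 0 0.0015 -0.11 0 0 0 1 | 0 0.0015 -0.15 0 0 0 1"
}}

```text
time_s: 17.6
position: [0.4569, 0.1284, 0.1584]
tcp_rot: [[0.046, 0.999, 0.001], [0.999, -0.046, 0.0], [0.0, 0.001, -1.0]]
force: [1.6, -0.5, 0.1]
opening: 0.612
grasp_force: 0.0
```

```bash
python3 -c "
from h import *
go(.6409,-.3014,.15,90-28.6)"
```

```text
t17.6 pos [0.4569 0.1284 0.1584] shift [-0.4209  0.2034  0.0085] rz -64.0 yaw -2.6 j6 5 open 0.612 grip 0.0 F [ 1.6 -0.5  0.1]
```

Call:
{"method": "nudge_tcp", "body": {
  "offsets": "-0.421 0.2035 0.01 0 0 0 1 | -0.421 0.2035 0.01 0 0 0 1 | -0.421 0.2035 0.01 0 0 0 1 | -0.421 0.2035 0.01 0 0 0 1 | -0.421 0.2035 0.01 0 0 0 1 | -0.421 0.2035 0.01 0 0 0 1 | -0.421 0.2035 0.01 0 0 0 1 | -0.421 0.2035 0.01 0 0 0 1 | -0.421 0.2035 0.01 0 0 0 1 | -0.421 0.2035 0.01 0 0 0 1 | -0.421 0.2035 0.01 0 0 0 1 | -0.421 0.2035 0.01 0 0 0 1 | -0.421 0.2035 0.01 0 0 0 1"
}}

```text
time_s: 18.9
position: [0.6401, -0.2994, 0.1461]
tcp_rot: [[0.044, 0.999, -0.002], [0.999, -0.044, 0.002], [0.002, -0.002, -1.0]]
force: [-0.3, 0.3, 0.1]
opening: 0.999
grasp_force: 0.0
```

```bash
python3 - <<'E'
from h import *
import cv2
go(.6409,-.3014,.019)
s=bot.read_state();c=capture("wrist")
a=cv2.cvtColor(c["color"],cv2.COLOR_RGB2BGR);V=wristV(c,s)
q=V@np.r_[.6409,-.3014,.062,1];u=c["K"]@[q[0],-q[1],-q[2]];print(u[:2]/u[2])
t=cv2.cvtColor(capture("top")["color"],cv2.COLOR_RGB2BGR)
cv2.imwrite("pics/w4.png",np.hstack([a[:,100:460],cv2.resize(t[235:310,175:305],(440,254)).copy() if 0 else np.vstack([cv2.resize(t[235:310,175:305],(440,254)),np.zeros((166,440,3),np.uint8)])]))
E
```

```text
t18.9 pos [ 0.6401 -0.2994  0.1461] shift [-0.0022  0.0012  0.1271] rz 0.0 yaw -2.5 j6 -32 open 0.999 grip 0.0 F [-0.3  0.3  0.1]
[284.90662339 215.84304386]
```

View pics/w4.png

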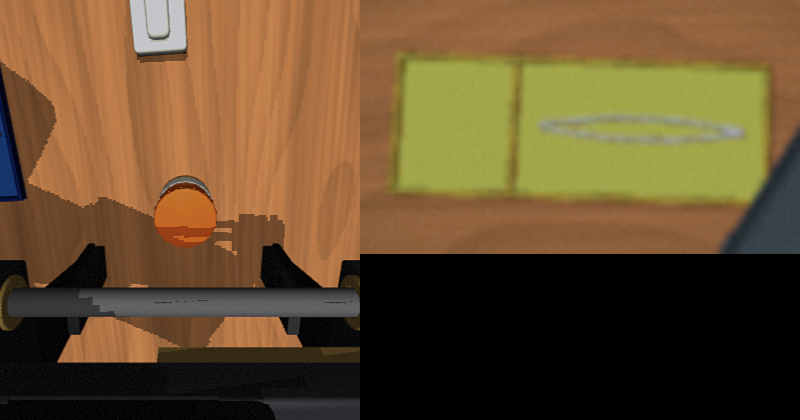

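The orange lid is centred at (285,217), against a prediction of (285,216). The tweezer lies flat and centred in the yellow long bay. I grasp the orange tub.

Call:
{"method": "nudge_tcp", "body": {
  "offsets": "-0.002 0.001 0.0 0 0 0 1 | -0.002 0.001 0.04 0 0 0 1 | -0.002 0.001 0.08 0 0 0 1 | -0.002 0.001 0.11 0 0 0 1 | -0.002 0.001 0.127 0 0 0 1 | -0.002 0.001 0.127 0 0 0 1 | -0.002 0.001 0.127 0 0 0 1 | -0.002 0.001 0.127 0 0 0 0 | -0.002 0.001 0.127 0 0 0 0 | -0.002 0.001 0.127 0 0 0 0 | -0.002 0.001 0.127 0 0 0 0 | -0.002 0.001 0.127 0 0 0 0 | -0.002 0.001 0.127 0 0 0 0"
}}

```text
time_s: 20.3
position: [0.6419, -0.3036, 0.0198]
tcp_rot: [[0.045, 0.999, 0.0], [0.999, -0.045, -0.0], [-0.0, 0.0, -1.0]]
force: [-0.7, 0.1, 1.5]
opening: 0.586
grasp_force: 30.0
```

```bash
python3 -c "
from h import *
go(.4632,.2574,.12)"
```

```text
t20.3 pos [ 0.6419 -0.3036  0.0198] shift [ 0.5522 -0.204  -0.1003] rz 0.0 yaw -2.6 j6 -32 open 0.586 grip 30.0 F [-0.7  0.1  1.5]
```

Call:
{"method": "nudge_tcp", "body": {
  "offsets": "0 0 -0.04 0 0 0 0 | 0 0 -0.08 0 0 0 0 | 0 0 -0.12 0 0 0 0 | 0.045 -0.016 -0.12 0 0 0 0 | 0.09 -0.033 -0.12 0 0 0 0 | 0.135 -0.05 -0.12 0 0 0 0 | 0.18 -0.066 -0.12 0 0 0 0 | 0.225 -0.083 -0.12 0 0 0 0 | 0.27 -0.1 -0.12 0 0 0 0 | 0.315 -0.116 -0.12 0 0 0 0 | 0.36 -0.133 -0.12 0 0 0 0 | 0.405 -0.15 -0.12 0 0 0 0 | 0.45 -0.166 -0.12 0 0 0 0 | 0.495 -0.183 -0.12 0 0 0 0 | 0.53 -0.196 -0.12 0 0 0 0 | 0.552 -0.204 -0.12 0 0 0 0 | 0.552 -0.204 -0.10 0 0 0 0 | 0.552 -0.204 -0.10 0 0 0 0 | 0.552 -0.204 -0.10 0 0 0 0"
}}

```text
time_s: 22.2
position: [0.4629, 0.257, 0.1193]
tcp_rot: [[0.046, 0.999, -0.001], [0.999, -0.046, -0.001], [-0.001, -0.001, -1.0]]
force: [1.1, -0.1, -1.1]
opening: 0.582
grasp_force: 30.0
```

```bash
python3 -c "
from h import *
go(.4632,.2574,.0228,-2.6)"
```

```text
t22.2 pos [0.4629 0.257  0.1193] shift [0.0005 0.0004 0.0965] rz -0.0 yaw -2.6 j6 20 open 0.582 grip 30.0 F [ 1.1 -0.1 -1.1]
```

Call:
{"method": "nudge_tcp", "body": {
  "offsets": "0 0 0.04 0 0 0 0 | 0 0 0.075 0 0 0 0 | 0 0 0.09 0 0 0 0 | 0 0 0.0945 0 0 0 0 | 0 0 0.096 0 0 0 0 | 0 0 0.0965 0 0 0 0 | 0 0 0.0965 0 0 0 0"
}}

```text
time_s: 22.9
position: [0.4643, 0.2574, 0.0242]
tcp_rot: [[0.046, 0.999, 0.002], [0.999, -0.046, 0.001], [0.001, 0.002, -1.0]]
force: [0.6, 0.6, -0.3]
opening: 0.58
grasp_force: 30.0
```

```bash
python3 -c "
from h import *
go(.4632,.2574,.0228,-2.6)"
```

```text
t22.9 pos [0.4643 0.2574 0.0242] shift [-0.     -0.0011  0.0014] rz -0.0 yaw -2.6 j6 20 open 0.580 grip 30.0 F [ 0.6  0.6 -0.3]
```

Call:
{"method": "nudge_tcp", "body": {
  "offsets": "0 0 0.0015 0 0 0 0 | 0 0 0.0015 0 0 0 0 | 0 0 0.0015 0 0 0 0"
}}

```text
time_s: 23.2
position: [0.4641, 0.2575, 0.0226]
tcp_rot: [[0.045, 0.999, 0.002], [0.999, -0.045, 0.001], [0.001, 0.002, -1.0]]
force: [-1.2, -1.0, 6.4]
opening: 0.582
grasp_force: 30.0
```

Call:
{"method": "nudge_tcp", "body": {
  "offsets": "0 0 0 0 0 0 0.85 | 0 0 0 0 0 0 0.85 | 0 0 0 0 0 0 0.85 | 0 0 -0.02 0 0 0 0.9 | 0 0 -0.07 0 0 0 1 | 0 0 -0.12 0 0 0 1 | 0 0 -0.16 0 0 0 1 | 0.05 0.05 -0.18 0 0 0 1 | 0.1 0.0 -0.2 0 0 0 1 | 0.15 0 -0.2 0 0 0 1 | 0.2 0 -0.2 0 0 0 1 | 0.25 0 -0.2 0 0 0 1 | 0.25 0 -0.2 0 0 0 1 | 0.25 0 -0.2 0 0 0 1"
}}

```text
time_s: 24.6
position: [0.4736, 0.5106, 0.2207]
tcp_rot: [[0.041, 0.999, 0.0], [0.999, -0.041, 0.001], [0.001, 0.0, -1.0]]
force: [-1.2, -0.5, 0.2]
opening: 0.999
grasp_force: 0.0
```

```bash
python3 - <<'E'
from h import *
import cv2
t=cv2.cvtColor(capture("top")["color"],cv2.COLOR_RGB2BGR);s=cv2.cvtColor(capture("scene")["color"],cv2.COLOR_RGB2BGR)
cv2.imwrite("pics/end.png",np.vstack([cv2.resize(t[170:310,110:460],(750,300)),cv2.resize(s[120:280,80:450],(750,300))]))
E
```

```text
(no output)
```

View pics/end.png

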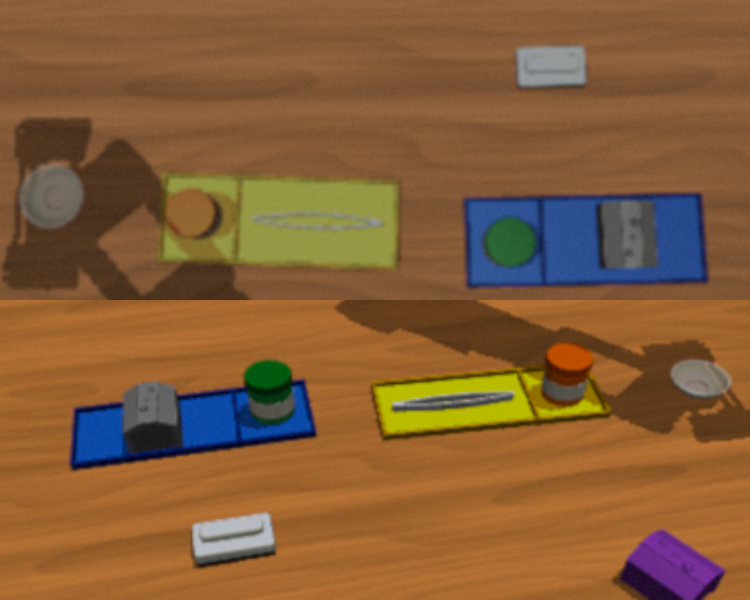

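The final picture shows cave (630,235) and green tub (510,240) in the blue tray, tweezer (318,222) and orange tub (190,213) in the yellow one. The magnet and dish have not moved, so I hand in.

```bash
python3 -c "
from rig import bot
print(bot.hand_in())"
```

```text
the job is handed in; nothing more can be done
None
```

I finished both kits and handed the job in at about 25 s; the final picture shows all four items in their correct bays and the magnet and dish unmoved, but the hand-in returned no verdict.

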